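# Load the tape stand at the record fair

### The job

Load the packing-tape stand on the dealer's table: pick up the axle by its wooden handle, pass it through the wide roll of tape standing in the wooden rack, lift the roll out on the axle and lay the axle in the two forks of the stand, so that the roll hangs between the forks, then let go. Do not touch the wide roll with the gripper, and leave the narrow roll standing in its place in the rack.

Things in the scene. Friction and masses are not known exactly. Their poses are not given: they have to be found in the camera images.
- axle_grip (a point): Centre of the axle's pale wood handle, 60 mm long (y), 28 wide (x), 36 high (z); grip it from above across x. From its +y end an aluminium rod, 16 mm thick, runs along +y from 30 to 186 mm from this point, then a collar 36 mm across, to 194 mm; the rod's middle is at 108 mm. All share the y axis. Lies loose on the table, this point 18 mm up, z up; 110 g.
- wide_roll_center (a point): Centre of the bore of the wide roll of brown tape: 50 mm wide, 100 mm outside diameter, 76 mm through bore, 160 g, rigid. y is along the bore, level, open at both ends. It stands on its rim in one of two places, 120 mm apart, of a low wooden rack (base 230 x 80 mm, battens 20 mm high), this point 56 mm above the table; it lifts straight out.
- narrow_roll_center (a point): Centre of the bore of the narrow roll, the one to leave: same brown tape, 100 mm outside diameter, 76 mm bore, but only 24 mm wide; y along its bore. Stands in the rack's other place, beside the wide roll, bores parallel.
- stand_seat (a point): Fixed plywood tape stand: point midway between its two forks where the centre line of a seated rod runs, 115 mm above the table. y is the rod's line, z up. Forks at y = -52 and +52 mm, each 10 mm thick, with V-notches 50 mm wide at the mouth, tips 15 mm above this point. Handle and collar lie outside the forks, either way round. The hung roll's centre is 30 mm below this point.
Not all that is in view belongs to the job. Leave any orange or pink look-alike of the part that bears stand_seat alone. Leave any purple look-alike of the part that bears axle_grip alone.

How it is judged (in metres and radians):
On the way:
1. the wide roll hangs on the axle, lifted at least 40 mm (y of wide_roll_center in the frame of axle_grip between 0.035 and 0.182 m and x of wide_roll_center in the frame of axle_grip between -0.036 and 0.036 m and z of wide_roll_center in the frame of axle_grip between -0.036 and 0.036 m and height (world z) of wide_roll_center above 0.096 m), for 0.2 s.
At the end, for the whole second after the job is handed in: Axle lies in both forks: within 8 degrees of their line, handle centre 12 mm in height and 20 mm sideways, 80 to 136 mm from the seat point; the wide roll hangs on it at rest, centre within 30 mm of the middle and 18 to 42 mm below the seat; narrow roll within 20 mm of its start (y of wide_roll_center in the frame of axle_grip between 0.035 and 0.182 m and x of wide_roll_center in the frame of axle_grip between -0.036 and 0.036 m and z of wide_roll_center in the frame of axle_grip between -0.036 and 0.036 m and angle between the y axis of axle_grip and the y axis of stand_seat, either way round below 0.15 rad and x of axle_grip in the frame of stand_seat between -0.02 and 0.02 m and horizontal distance between axle_grip and stand_seat between 0.08 and 0.136 m and z of axle_grip in the frame of stand_seat between -0.012 and 0.012 m and y of wide_roll_center in the frame of stand_seat between -0.03 and 0.03 m and z of wide_roll_center in the frame of stand_seat between -0.042 and -0.018 m and linear speed of axle below 0.03 m/s and linear speed of wide_roll below 0.05 m/s and distance of narrow_roll_center from where it was at the start of the episode below 0.02 m); the robot touches nothing.
It fails at once if the gripper touches the wide roll (more than 3 N) (contact force between the fingers and wide_roll above 3 N).
It fails at once if the narrow roll is moved more than 20 mm (distance of narrow_roll_center from where it was at the start of the episode above 0.02 m).
It also fails if it takes over 54 s, if anything falls off the work surface, if the arm or the gripper's body presses on something with over 40 N, if the wrist force passes 120 N, or if a joint passes its speed limit or range.

### The arm

A 6-joint arm with a two-finger parallel gripper is mounted at the origin on the work surface. World frame = base frame: x ahead of the robot, y to its left, z up, the work surface at z = 0. Lengths are in mm, angles in rad, forces in N, time in s.
With the tool pointing down it reaches from about 375 to 975 mm from the base axis. Payload 3.8 kg.
Tool frame: the origin (TCP) lies at the very end of the fingers, on their centre line; the grasp point (between the pads) lies 19 mm behind it; x points along the fingers, y is the direction in which the jaws open and shut, and the axes are right-handed (so a half turn about x gives the same grasp; the last joint's range is limited). The gripper opens to 88 mm and grips with 3 to 60 N. Pads are 18 mm wide; open, the fingers measure 123 mm over their backs; the gripper's body (75 mm by 187 mm) begins 45 mm behind the grasp point.
Start: joints at [1.16, 0.264, 1.604, -0, 1.274, -0.037], TCP at [246.477, 628.384, 238.706] pointing down, gripper open.
Joint ranges: [-2.63, 2.63], [-0.94, 2.18], [0.31, 2.57], [-1.31, 4.45], [0, 2.66], [-2.55, 2.55]. Speed limits (rad/s): [2.57, 2.57, 3.14, 3.14, 3.14, 3.14].

### API

Orientations are given as a unit quaternion [x, y, z, w].
In Python, from station import arm gives the robot as it stands.
- The arm moves only by the tool carry_out, never from a script. Its argument "commands" is a list of rows, each a list of 2 entries, a list of its own where there are three numbers: the shift along the tool's x, y, z in mm, then the turn about the tool's x in degrees. A call has 1 to 5 rows; each row shifts and turns the commanded pose from where the row before left it, along the tool's axes as they then stand; what a row does not reach is not made up. A row lasts 1/8 s, in which the tool goes at most 62.5 mm and 10.7 degrees, less where a joint would pass 70% of its speed; a pose out of reach is approached as far as the arm can. A call is refused whole if a number of a shift passes 62.5 or a number of a turn 10.7, either way. A call with a gripper value outside its range is refused whole. "grip" is the finger opening in mm, from 0 to 88.1, set as the call begins (left out, the last holds). The fingers move at their own pace and stop on an object; "force" is the grip in N (left out, the last holds). Time passes only in rows, so rows that do not move let the fingers close. It gives the time, the measured TCP pose, the force and the opening at its end, in the units of the state.
- arm.observe(): the state, without advancing time (a new reading comes with each control period).
- arm.read_camera(name): name is "side" or "top"; returns a dict with "color" (400x640x3 uint8, red, green, blue), "depth" (400x640 float32, mm along the optical axis (not along the pixel's ray), 0 where there is no reading), "mtx" (3x3 intrinsics, pixels), "rvec" (rotation vector, rad) and "tvec" (3), from world to camera coordinates, as OpenCV has them. Camera axes: x right, y down, z forward; pixel columns grow to the right and rows downward; lengths in mm; the calibration is good to about 2 mm. A picture is of the moment at which its call begins.
- arm.hand_in(): hands the job in, once; it reports no verdict.
Trained networks look in a picture, given as the dict that the camera call returned (one of the last four; its "shot" number tells which), for a name from the list of things; names that differ only in an ending like _2 or _b are one class to them, and where a whole thing is asked for, a point or a joint stands for the part that bears it (a point fixed in the world has none). Each returns a list of dicts, best first, with "conf" (0 to 1); they miss things now and then, are a little off and sometimes report something else, mostly with a low value. They report only what shows in the picture. A call takes as long as a camera call. They do not tell look-alikes from the thing itself.
- arm.recognise(picture, target): "at" ([x, y, z] in mm, in world coordinates, good to about 4 mm: the middle of the surface that is visible of it).
- arm.pinpoint(picture, target): "at" ([x, y, z] in mm, in world coordinates, good to about 4 mm: a listed point, or the origin of a listed thing).
The state is a dict: "time": time; "qpos": joint angles; "joint_vel": joint speeds; "joint_efforts": joint torques, N m; "tool_pos": TCP position; "tcp_rot": TCP orientation; "contact_force": force on the tool from outside, world axes, zero at the start; "wrist_torque": the same for the moment, N m; "opening": opening from 0.0 (shut) to 1.0 (fully open).
Only numpy, scipy, OpenCV 4.12 (cv2) and the standard library are available. Lean on these libraries where they do the work, as an engineer would, in place of code of your own. Each camera call takes 0.05 s, during which the arm holds its last target.

## Working session

There is one attempt and no reset: what is moved stays moved. The work goes in short steps, Python scripts to look and compute and a tool call to move; the robot and the scene stay as the last step left them, time stands still between calls to the robot, and variables do not carry over. Pictures are saved under pics/ and viewed, and the job is handed in when it is done.

Besides the shell and the picture viewer there is one more tool, called after "Call:" by a JSON object that holds its "fn" and its "kwargs", one argument or row to a line. carry_out: Moves the arm, as the interface text tells. Its arguments: {"type":"object","properties":{"commands":{"type":"array"},"grip":{"type":"number"},"force":{"type":"number"}},"required":["commands"]}

```bash
ls; mkdir -p pics; cat > h.py <<'E'
from station import arm
import numpy as np, cv2
from scipy.spatial.transform import Rotation as R
def snap(n,name):
    p=arm.read_camera(n); cv2.imwrite(f'pics/{name}.png',p['color'][:,:,::-1]); return p
def proj(p,X):
    return cv2.projectPoints(np.array(X,float).reshape(-1,3),np.array(p['rvec'],float),np.array(p['tvec'],float),np.array(p['mtx'],float),None)[0].reshape(-1,2)
def world(p,mask=None):
    d=p['depth'].astype(float); v,u=np.mgrid[:400,:640]; K=np.array(p['mtx'],float)
    c=np.stack([(u-K[0,2])/K[0,0]*d,(v-K[1,2])/K[1,1]*d,d],-1)
    Rm=cv2.Rodrigues(np.array(p['rvec'],float))[0]
    w=(c-np.array(p['tvec'],float).reshape(3))@Rm; w[d==0]=np.nan
    return w
E
python3 - <<'E'
from h import *
s=arm.observe(); print({k:np.round(v,3) for k,v in s.items()})
for n in ['top','side']:
    p=snap(n,n+'0')
    for t in ['axle_grip','wide_roll_center','narrow_roll_center','stand_seat']:
        for f in (arm.recognise,arm.pinpoint):
            for r in f(p,t)[:4]: print(n,f.__name__,t,round(r['conf'],2),np.round(r['at']),np.round(proj(p,r['at'])[0]))
E
```

```text
pics
{'time': np.float64(0.0), 'qpos': array([ 1.16 ,  0.265,  1.605,  0.   ,  1.274, -0.037]), 'joint_vel': array([-0.001,  0.   , -0.   , -0.001, -0.001,  0.001]), 'joint_efforts': array([ 2.0000e-03, -5.0211e+01, -3.5688e+01,  7.3000e-02,  2.9000e-02,
       -0.0000e+00]), 'tool_pos': array([246.189, 627.73 , 237.422]), 'tcp_rot': array([ 0.131,  0.695, -0.132,  0.695]), 'contact_force': array([-0.08 ,  0.448,  0.167]), 'wrist_torque': array([-0.045, -0.02 ,  0.024]), 'opening': np.float64(1.001)}
top call axle_grip 0.72 [520. -55.  22.] [303. 172.]
top call axle_grip 0.72 [166. 351.  25.] [189. 270.]
top call axle_grip 0.65 [454. -71.  17.] [307. 190.]
top call axle_grip 0.61 [126. 314.  19.] [200. 281.]
top call wide_roll_center 0.92 [497. 248.  91.] [216. 175.]
top call wide_roll_center 0.8 [498. 255.  50.] [217. 177.]
top call narrow_roll_center 0.9 [616. 240.  89.] [219. 142.]
top call narrow_roll_center 0.63 [618. 244.  58.] [220. 144.]
top call stand_seat 0.91 [ 615. -420.   13.] [400. 147.]
top call stand_seat 0.88 [ 460. -563.   18.] [440. 188.]
top call stand_seat 0.83 [
[... 305 characters left out ...]

side call axle_grip 0.91 [460. -71.  15.] [336. 199.]
side call axle_grip 0.56 [125. 313.  18.] [238. 140.]
side call wide_roll_center 0.73 [501. 243.  66.] [333. 133.]
side call wide_roll_center 0.62 [504. 256.  58.] [333. 133.]
side call narrow_roll_center 0.51 [618. 242.  62.] [362. 131.]
side call narrow_roll_center 0.78 [619. 251.  58.] [361. 131.]
side call stand_seat 0.92 [ 459. -565.   13.] [368. 327.]
side call stand_seat 0.84 [ 616. -427.   10.] [409. 278.]
side call stand_seat 0.29 [497. -64.  23.] [346. 195.]
side call stand_seat 0.9 [ 467. -562.  116.] [374. 305.]
side call stand_seat 0.71 [ 478. -258.  117.] [354. 218.]
side call stand_seat 0.58 [ 618. -417.  118.] [414. 254.]
```

View pics/top0.png

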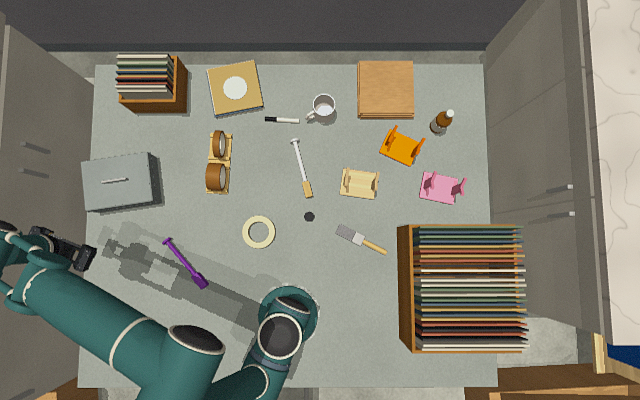

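View pics/side0.png

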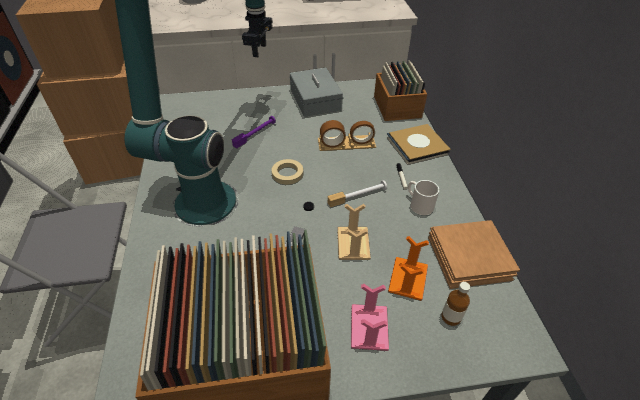

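```bash
python3 - <<'E'
import cv2
a=cv2.imread('pics/top0.png')[110:300,170:470]; cv2.imwrite('pics/top0c.png',cv2.resize(a,None,fx=2.66,fy=2.66,interpolation=2))
a=cv2.imread('pics/side0.png')[100:350,200:480]; cv2.imwrite('pics/side0c.png',cv2.resize(a,None,fx=2.4,fy=2.4,interpolation=2))
E
```

```text
(no output)
```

View pics/top0c.png

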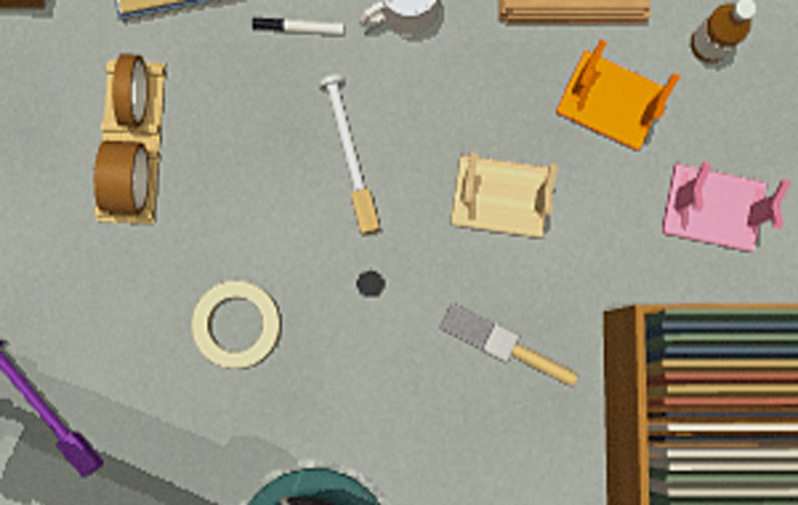

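View pics/side0c.png

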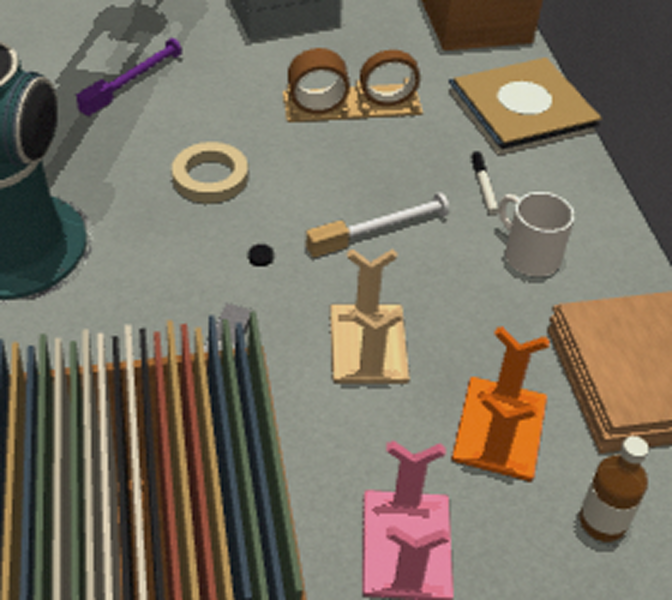

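The axle is the one with the pale handle at top px (303,172); the purple one at (187,262) is a look-alike. The stand is the plain wood one at (360,184); the orange (403,147) and pink (442,187) are look-alikes. The wide roll is the near one at (217,177) and the narrow roll is at (219,145). The crops confirm all of these by colour and width. Next I'll measure axes from depth.

```bash
cat > meas.py <<'E'
from h import *
T=arm.read_camera('top'); S=arm.read_camera('side')
def cloud(p,lo,hi):
    w=world(p).reshape(-1,3); m=np.all((w>lo)&(w<hi),1); return w[m], p['color'].reshape(-1,3)[m]
def line(P):
    c=P.mean(0); u=np.linalg.svd(P-c,full_matrices=False)[2][0]; return c,u
if __name__=='__main__':
    for n,p in (('T',T),('S',S)):
        w,_=cloud(p,(300,0-30,-20),(420,100,20)); print(n,'table z',np.median(w[:,2]))
        P,C=cloud(p,(400,-120,6),(680,-0,60)); c,u=line(P[:,:2]); u*=np.sign(u[0]); t=(P[:,:2]-c)@u; print(n,'axle',len(P),c.round(1),u.round(3),np.degrees(np.arctan2(u[1],u[0])).round(1),'ends',(c+t.min()*u).round(),(c+t.max()*u).round(),'zmax',np.percentile(P[:,2],98).round(1))
        h=C[:,0].astype(int)-C[:,2]>50; print('  handle centroid',P[h].mean(0).round(1),h.sum(), 'rest',P[~h].mean(0).round(1))
        for nm,x0,x1 in (('wide',435,558),('narrow',560,685)):
            P,C=cloud(p,(x0,190,30),(x1,310,125)); print(n,nm,len(P),'min',np.percentile(P,1,axis=0).round(),'max',np.percentile(P,99,axis=0).round())
            Q=P[P[:,2]>92]; 
            if len(Q)>5: print('   top centroid',Q.mean(0).round(1),np.ptp(Q,axis=0).round())
        P,C=cloud(p,(400,-345,25),(560,-180,150))
        for a,b in ((-345,-262),(-262,-180)):
            Q=P[(P[:,1]>a)&(P[:,1]<b)]; print(n,'fork',len(Q),Q.mean(0).round(1),np.percentile(Q,1,axis=0).round(),np.percentile(Q,99,axis=0).round())
        P,C=cloud(p,(380,-360,5),(580,-160,22)); c,u=line(P[:,:2]);print(n,'base',len(P),cv2.minAreaRect(P[:,:2].astype(np.float32)))
    s=arm.observe(); print(R.from_quat(s['tcp_rot']).as_matrix().round(3))
E
python3 meas.py
```

```text
T table z -0.8922678595666851
T axle 365 [528.8 -52.6] [0.973 0.229] 13.2 ends [402. -82.] [680. -17.] zmax 38.8
  handle centroid [456.4 -70.6  35.1] 116 rest [562.6 -44.2  21.9]
T wide 451 min [449. 230.  32.] max [545. 283. 108.]
   top centroid [497.7 256.9 100.4] [71. 53. 17.]
T narrow 239 min [569. 235.  31.] max [664. 262. 108.]
   top centroid [616.9 248.8 100.8] [69. 28. 20.]
T fork 89 [ 470.5 -310.5  100.4] [ 440. -321.   28.] [ 502. -304.  131.]
T fork 67 [ 487.2 -208.6  108.8] [ 457. -218.   35.] [ 516. -200.  130.]
T base 846 ((477.0473327636719, -260.1758728027344), (185.70811462402344, 191.8211212158203), 89.75138092041016)
S table z -1.3051208203762423
S axle 397 [521.9 -62.2] [0.965 0.264] 15.3 ends [429. -88.] [649. -28.] zmax 37.3
  handle centroid [457.4 -75.2  33.7] 96 rest [542.4 -58.1  20.8]
S wide 322 min [452. 225.  32.] max [548. 280. 106.]
   top centroid [499.4 250.6  99.5] [66. 62. 16.]
S narrow 214 min [572. 228.  32.] max [667. 260. 106.]
   top centroid [618.5 242.2  98.7] [68. 32. 15.]
S fork 263 [ 472.8 -317.9   84.4] [ 444. -324.   27.] [ 503. -307.  127.]
S fork 244 [ 488.5 -215.6   83.2] [ 460. -222.   27.] [ 518. -206.  128.]
S base 694 ((480.65997314453125, -265.1596374511719), (131.79055786132812, 99.902099609375), 81.52114868164062)
[[ 0.     0.365  0.931]
 [-0.     0.931 -0.365]
 [-1.     0.     0.   ]]
```

```bash
cat > plan.py <<'E'
from h import *
import sys
def plan(target,yaw,n):
    """print n rows taking the measured TCP to target (mm), tool-y yaw (deg), tool down"""
    s=arm.observe(); p=np.array(s['tool_pos']); M=R.from_quat(s['tcp_rot'])
    m=M.as_matrix(); y0=np.degrees(np.arctan2(m[1,1],m[0,1]))
    print('t',round(float(s['time']),2),'tcp',p.round(1),'yaw',y0.round(2),'down',m[2,0].round(4),'open',round(float(s['opening'])*88.1,1),'F',np.round(s['contact_force'],1),'q',np.round(s['qpos'],2))
    if target is None: return
    d=np.array(target)-p; dy=(yaw-y0+180)%360-180
    if len(sys.argv)>5 and sys.argv[5]=='neg' and dy>0: dy-=360
    t=-dy/n
    for i in range(n):
        print([list((R.from_matrix(m)*R.from_euler('x',t*i,degrees=True)).inv().apply(d/n).round(1)),round(t,2)])
if len(sys.argv)>1: plan([float(v) for v in sys.argv[1].split(',')],float(sys.argv[2]),int(sys.argv[3]))
else: plan(None,0,0)
E
python3 plan.py 457.5,-71.5,120 -76.5 20
```

```text
t 1.0 tcp [246.5 628.4 238.7] yaw 68.58 down -1.0 open 88.1 F [-0.3  0.   0.8] q [ 1.16  0.26  1.6  -0.    1.27 -0.04]
[[np.float64(5.9), np.float64(-28.7), np.float64(22.6)], np.float64(7.25)]
[[np.float64(5.9), np.float64(-25.6), np.float64(26.0)], np.float64(7.25)]
[[np.float64(5.9), np.float64(-22.1), np.float64(29.1)], np.float64(7.25)]
[[np.float64(5.9), np.float64(-18.3), np.float64(31.6)], np.float64(7.25)]
[[np.float64(5.9), np.float64(-14.2), np.float64(33.7)], np.float64(7.25)]
[[np.float64(5.9), np.float64(-9.8), np.float64(35.2)], np.float64(7.25)]
[[np.float64(5.9), np.float64(-5.3), np.float64(36.2)], np.float64(7.25)]
[[np.float64(5.9), np.float64(-0.7), np.float64(36.5)], np.float64(7.25)]
[[np.float64(5.9), np.float64(4.0), np.float64(36.3)], np.float64(7.25)]
[[np.float64(5.9), np.float64(8.5), np.float64(35.5)], np.float64(7.25)]
[[np.float64(5.9), np.float64(12.9), np.float64(34.2)], np.float64(7.25)]
[[np.float64(5.9), np.float64(17.2), np.float64(32.3)], np.float64(7.25)]
[[np.float64(5.9), np.float64(21.1), np.float64(29.9)], np.float64(7.25)]
[[np.float64(5.9), np.float64(24.7), np.float64(26.9)], np.float64(7.25)]
[[np.float64(5.9), np.float64(27.9), np.float64(23.6)], np.float64(7.25)]
[[np.float64(5.9), np.float64(30.7), np.float64(19.9)], np.float64(7.25)]
[[np.float64(5.9), np.float64(32.9), np.float64(15.9)], np.float64(7.25)]
[[np.float64(5.9), np.float64(34.7), np.float64(11.6)], np.float64(7.25)]
[[np.float64(5.9), np.float64(35.9), np.float64(7.1)], np.float64(7.25)]
[[np.float64(5.9), np.float64(36.5), np.float64(2.5)], np.float64(7.25)]
```

Call:
{"fn": "carry_out", "kwargs": {
  "commands": [
    [[0, -29, 22.5], 7.25],
    [[0, -25.5, 26], 7.25],
    [[0, -22, 29], 7.25],
    [[0, -18.5, 31.5], 7.25],
    [[0, -14, 33.5], 7.25]
  ],
  "grip": 88,
  "force": 60
}}

```text
time: 1.62
tool_pos: [299.1, 452.6, 238.8]
tcp_rot: [0.342, 0.619, -0.342, 0.619]
contact_force: [0.8, 0.1, 0.2]
opening: 0.999
```

Call:
{"fn": "carry_out", "kwargs": {
  "commands": [
    [[0, -10, 35], 7.25],
    [[0, -5.5, 36], 7.25],
    [[0, -0.5, 36.5], 7.25],
    [[0, 4, 36.5], 7.25],
    [[0, 8.5, 35.5], 7.25]
  ]
}}

```text
time: 2.25
tool_pos: [351.5, 277.8, 239.0]
tcp_rot: [0.518, 0.482, -0.517, 0.482]
contact_force: [0.3, -0.4, 0.2]
opening: 1.001
```

Call:
{"fn": "carry_out", "kwargs": {
  "commands": [
    [[5, 13, 34], 7.25],
    [[5, 17, 32.5], 7.25],
    [[5, 21, 30], 7.25],
    [[5, 24.5, 27], 7.25],
    [[5, 28, 23.5], 7.25]
  ]
}}

```text
time: 2.88
tool_pos: [404.2, 102.8, 213.9]
tcp_rot: [0.642, 0.297, -0.642, 0.297]
contact_force: [0.7, 0.0, -0.4]
opening: 0.997
```

Call:
{"fn": "carry_out", "kwargs": {
  "commands": [
    [[10, 30.5, 20], 7.25],
    [[10, 33, 16], 7.25],
    [[10, 34.5, 11.5], 7.25],
    [[10, 36, 7], 7.25],
    [[10, 36.5, 2.5], 7.25]
  ]
}}

```text
time: 3.5
tool_pos: [457.2, -72.3, 163.7]
tcp_rot: [0.703, 0.082, -0.702, 0.082]
contact_force: [0.3, 0.1, -0.9]
opening: 0.999
```

```bash
python3 - <<'E'
from h import *
exec(open('plan.py').read())
plan([457.5,-71.5,80],-76.5,3)
for n in ['top','side']:
    p=snap(n,n+'1')
    for r in arm.pinpoint(p,'axle_grip')[:3]: print(n,round(r['conf'],2),np.round(r['at'],1))
a=cv2.imread('pics/top1.png')[110:240,230:400];b=cv2.imread('pics/side1.png')[120:250,280:450]
cv2.imwrite('pics/c1.png',cv2.resize(np.hstack([a,b]),None,fx=2.3,fy=2.3,interpolation=2))
E
```

```text
t 3.5 tcp [457.2 -72.3 163.7] yaw -76.67 down -1.0 open 88.0 F [ 0.3  0.1 -0.9] q [-0.21 -0.08  2.12  0.    1.1   1.13]
t 3.5 tcp [457.2 -72.3 163.7] yaw -76.67 down -1.0 open 88.0 F [ 0.3  0.1 -0.9] q [-0.21 -0.08  2.12  0.    1.1   1.13]
[[np.float64(27.9), np.float64(-0.3), np.float64(-0.1)], np.float64(-0.06)]
[[np.float64(27.9), np.float64(-0.3), np.float64(-0.1)], np.float64(-0.06)]
[[np.float64(27.9), np.float64(-0.3), np.float64(-0.1)], np.float64(-0.06)]
top 0.63 [126.5 315.3  18.1]
top 0.48 [457.7 -72.8  15.7]
side 0.86 [126.1 316.3  19.9]
side 0.71 [459.6 -69.4  16.9]
```

View pics/c1.png

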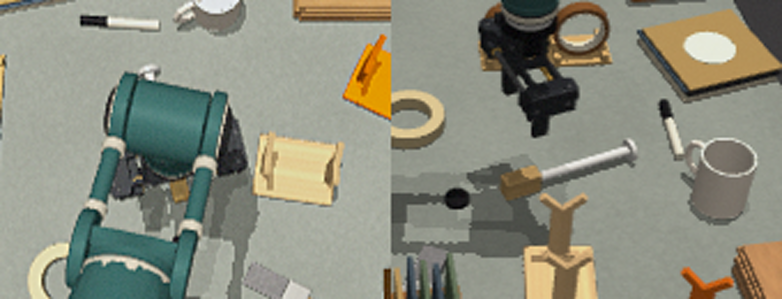

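The gripper sits above the pale handle, and the fresh fixes, (458,-73) and (460,-69), agree with the plan. Descending to grasp.

Call:
{"fn": "carry_out", "kwargs": {
  "commands": [
    [[40, 0, -1], 0],
    [[40, 0, 0], 0],
    [[40, 0, 0], 0],
    [[25, 0, 0], 0],
    [[12, 0, 0], 0]
  ]
}}

```text
time: 4.32
tool_pos: [456.8, -69.5, 5.7]
tcp_rot: [-0.701, -0.085, 0.703, -0.084]
contact_force: [0.3, 0.1, 0.3]
opening: 1.0
```

```bash
python3 plan.py
```

```text
t 4.33 tcp [456.8 -69.5   5.7] yaw -76.29 down -1.0 open 88.1 F [0.3 0.1 0.3] q [-0.21  0.15  2.24  0.    0.76  1.13]
```

Call:
{"fn": "carry_out", "kwargs": {
  "commands": [
    [[2, 0, 0], 0],
    [[0, 0, 0], 0],
    [[0, 0, 0], 0],
    [[0, 0, 0], 0],
    [[0, 0, 0], 0]
  ],
  "grip": 0,
  "force": 60
}}

```text
time: 4.95
tool_pos: [458.1, -71.0, 5.1]
tcp_rot: [0.702, 0.083, -0.702, 0.084]
contact_force: [0.2, -0.2, -0.9]
opening: 0.455
```

Call:
{"fn": "carry_out", "kwargs": {
  "commands": [
    [[0, 0, 0], 0],
    [[0, 0, 0], 0],
    [[-10, 0, 0], 0],
    [[-20, 0, 0], 0],
    [[-20, 0, 0], 0]
  ]
}}

```text
time: 5.58
tool_pos: [457.4, -70.7, 55.4]
tcp_rot: [-0.702, -0.084, 0.702, -0.084]
contact_force: [1.3, -0.4, -1.4]
opening: 0.308
```

```bash
python3 - <<'E'
from h import *
exec(open('plan.py').read())
plan(None,0,0)
import meas
for n,p in (('T',meas.T),('S',meas.S)):
    cv2.imwrite(f'pics/g{n}.png',p['color'][:,:,::-1])
a=cv2.imread('pics/gT.png')[110:240,230:400];b=cv2.imread('pics/gS.png')[120:250,280:450]
cv2.imwrite('pics/c2.png',cv2.resize(np.hstack([a,b]),None,fx=2.3,fy=2.3,interpolation=2))
E
```

```text
t 5.58 tcp [457.4 -70.7  55.4] yaw -76.42 down -1.0 open 27.2 F [ 1.3 -0.4 -1.4] q [-0.21  0.06  2.21  0.    0.87  1.13]
t 5.58 tcp [457.4 -70.7  55.4] yaw -76.42 down -1.0 open 27.2 F [ 1.3 -0.4 -1.4] q [-0.21  0.06  2.21  0.    0.87  1.13]
```

View pics/c2.png

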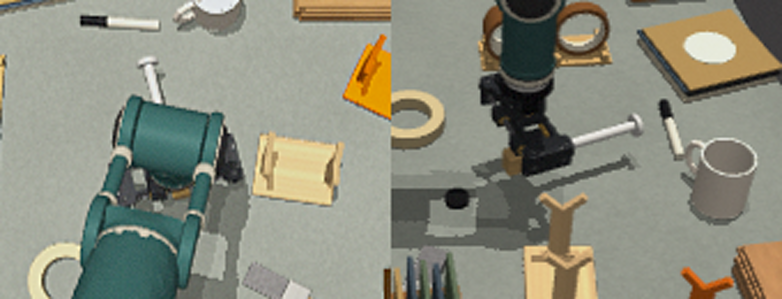

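```bash
cat > rod.py <<'E'
from meas import *
import sys
# rod points in a box around expected axle line: handle centre hc, dir yaw a
def rod(hc,a,lo=50,hi=183):
    u=np.array([np.cos(np.radians(a)),np.sin(np.radians(a))]); v=np.array([-u[1],u[0]])
    for n,p in (('T',T),('S',S)):
        w=world(p).reshape(-1,3); d=w[:,:2]-hc[:2]; s=d@u; l=d@v
        m=(s>lo)&(s<hi)&(abs(l)<25)&(abs(w[:,2]-hc[2])<28)
        if m.sum()<8: print(n,'few',m.sum()); continue
        fs=np.polyfit(s[m],l[m],1); fz=np.polyfit(s[m],w[m,2],1)
        print(n,m.sum(),'yaw %.1f'%(a+np.degrees(np.arctan(fs[0]))),'lat@108 %.1f'%np.polyval(fs,108),'pitch %.1f'%np.degrees(np.arctan(fz[0])),'ztop@108 %.1f'%np.polyval(fz,108))
        m=(s>100)&(s<230)&(abs(l)<30)&(abs(w[:,2]-hc[2])<30); print('   tip s',np.percentile(s[m],[95,99,100]).round(1))
E
python3 - <<'E'
from rod import *
rod(np.array([457.4,-70.7,68.5]),13.6)
E
```

```text
T 76 yaw 15.2 lat@108 -0.5 pitch -0.6 ztop@108 76.5
   tip s [193.4 195.3 196.8]
S 121 yaw 14.1 lat@108 -5.7 pitch -0.3 ztop@108 71.6
   tip s [191.6 195.5 196.4]
```

Call:
{"fn": "carry_out", "kwargs": {
  "commands": [
    [[-20, 0, 0], 0],
    [[-20, 0, 0], 0],
    [[-20, 0, 0], 0],
    [[-15, 0, 0], 0],
    [[-5, 0, 0], 0]
  ]
}}

```text
time: 6.4
tool_pos: [458.0, -70.8, 135.0]
tcp_rot: [0.702, 0.084, -0.702, 0.084]
contact_force: [-0.1, -0.7, -1.7]
opening: 0.307
```

```bash
python3 plan.py 481,-8,135 -3.9 10
```

```text
t 6.4 tcp [458.  -70.8 135. ] yaw -76.42 down -1.0 open 27.1 F [-0.1 -0.7 -1.7] q [-0.21 -0.05  2.15 -0.    1.04  1.13]
[[np.float64(0.0), np.float64(-5.6), np.float64(-3.7)], np.float64(-7.25)]
[[np.float64(0.0), np.float64(-5.1), np.float64(-4.4)], np.float64(-7.25)]
[[np.float64(0.0), np.float64(-4.5), np.float64(-5.0)], np.float64(-7.25)]
[[np.float64(0.0), np.float64(-3.8), np.float64(-5.5)], np.float64(-7.25)]
[[np.float64(0.0), np.float64(-3.1), np.float64(-5.9)], np.float64(-7.25)]
[[np.float64(0.0), np.float64(-2.3), np.float64(-6.3)], np.float64(-7.25)]
[[np.float64(0.0), np.float64(-1.5), np.float64(-6.5)], np.float64(-7.25)]
[[np.float64(0.0), np.float64(-0.6), np.float64(-6.7)], np.float64(-7.25)]
[[np.float64(0.0), np.float64(0.2), np.float64(-6.7)], np.float64(-7.25)]
[[np.float64(0.0), np.float64(1.0), np.float64(-6.6)], np.float64(-7.25)]
```

Call:
{"fn": "carry_out", "kwargs": {
  "commands": [
    [[0, -5.5, -3.5], -7.25],
    [[0, -5, -4.5], -7.25],
    [[0, -4.5, -5], -7.25],
    [[0, -4, -5.5], -7.25],
    [[0, -3, -6], -7.25]
  ]
}}

```text
time: 7.02
tool_pos: [468.5, -39.0, 133.6]
tcp_rot: [-0.64, -0.3, 0.641, -0.299]
contact_force: [-0.4, 0.0, -0.5]
opening: 0.313
```

Call:
{"fn": "carry_out", "kwargs": {
  "commands": [
    [[0, -2.5, -6], -7.25],
    [[0, -1.5, -6.5], -7.25],
    [[0, -0.5, -6.5], -7.25],
    [[0, 0, -6.5], -7.25],
    [[0, 1, -6.5], -7.25]
  ]
}}

```text
time: 7.65
tool_pos: [479.5, -8.2, 133.6]
tcp_rot: [-0.515, -0.484, 0.516, -0.483]
contact_force: [0.3, 0.2, -1.6]
opening: 0.31
```

Call:
{"fn": "carry_out", "kwargs": {
  "commands": [
    [[20, 0, 0], 0],
    [[25, 0, 0], 0],
    [[25, 0, 0], 0],
    [[16, 0, 0], 0],
    [[6, 0, 0], 0]
  ]
}}

```text
time: 8.28
tool_pos: [479.0, -8.4, 41.3]
tcp_rot: [-0.516, -0.483, 0.517, -0.482]
contact_force: [0.7, -0.1, -0.2]
opening: 0.309
```

```bash
python3 - <<'E'
from rod import *
s=arm.observe(); p=np.array(s['tool_pos']); m=R.from_quat(s['tcp_rot']).as_matrix(); a=np.degrees(np.arctan2(-m[1,2],-m[0,2]))
print(p.round(1),a.round(2))
rod(p+[0,0,13],a)
for n,q in (('T',T),('S',S)):
    cv2.imwrite(f'pics/i{n}.png',q['color'][:,:,::-1])
    for r in arm.pinpoint(q,'wide_roll_center')[:2]+arm.pinpoint(q,'narrow_roll_center')[:2]: print(n,round(r['conf'],2),np.round(r['at'],1))
    for nm,x0,x1 in (('wide',435,558),('narrow',560,685)):
        P,C=cloud(q,(x0,190,80),(x1,310,125))
        for dz in (85,): 
            Q=P[P[:,2]>dz]; print(n,nm,len(Q),Q.mean(0).round(1))
a=cv2.imread('pics/iT.png')[120:250,170:340];b=cv2.imread('pics/iS.png')[90:220,280:450]
cv2.imwrite('pics/c3.png',cv2.resize(np.hstack([a,b]),None,fx=2.3,fy=2.3,interpolation=2))
E
```

```text
[479.7  -8.4  42.2] 86.08
T 133 yaw 86.6 lat@108 4.3 pitch -0.2 ztop@108 59.7
   tip s [192.4 193.9 194. ]
S 8 yaw 102.3 lat@108 16.3 pitch -34.0 ztop@108 21.5Traceback (most recent call last):
  File "<stdin>", line 4, in <module>
  File "rod.py", line 12, in rod
    m=(s>100)&(s<230)&(abs(l)<30)&(abs(w[:,2]-hc[2])<30); print('   tip s',np.percentile(s[m],[95,99,100]).round(1))
                                                                           ~~~~~~~~~~~~~^^^^^^^^^^^^^^^^^^
    return _quantile_unchecked(
        a, q, axis, out, overwrite_input, method, keepdims, weights)
    return _ureduce(a,
                    func=_quantile_ureduce_func,
    ...<5 lines>...
                    overwrite_input=overwrite_input,
                    method=method)
    r = func(a, **kwargs)
    result = _quantile(arr,
                       quantiles=q,
    ...<2 lines>...
                       out=out,
                       weights=wgt)
    slices_having_nans = np.isnan(arr[-1, ...])
                                  ~~~^^^^^^^^^
IndexError: index -1 is out of bounds for axis 0 with size 0
```

```bash
python3 - <<'E'
from meas import *
for n,q in (('T',T),('S',S)):
    cv2.imwrite(f'pics/i{n}.png',q['color'][:,:,::-1])
    for nm,x0,x1 in (('wide',435,558),('narrow',560,685)):
        P,C=cloud(q,(x0,190,85),(x1,310,125)); print(n,nm,len(P),P.mean(0).round(1))
a=cv2.imread('pics/iT.png')[120:250,170:340];b=cv2.imread('pics/iS.png')[90:220,280:450]
cv2.imwrite('pics/c3.png',cv2.resize(np.hstack([a,b]),None,fx=2.3,fy=2.3,interpolation=2))
E
```

```text
T wide 322 [496.3 256.7  99.2]
T narrow 165 [614.9 248.2  98.4]
S wide 88 [479.1 251.8  95.8]
S narrow 102 [618.7 241.6  96.7]
```

View pics/c3.png

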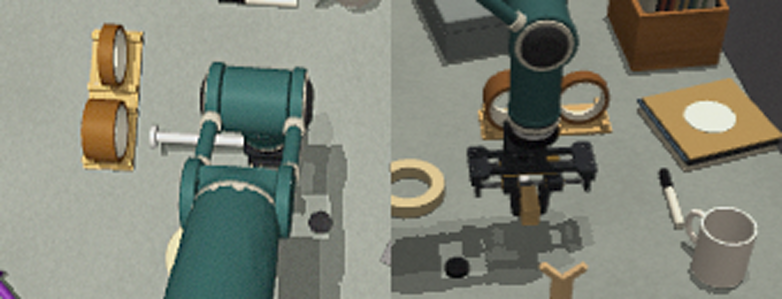

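Call:
{"fn": "carry_out", "kwargs": {
  "commands": [
    [[-2, 4, 0], 0],
    [[0, 0, -20], 0],
    [[0, 0, -20], 0],
    [[0, 0, -20], 0],
    [[0, 0, -15], 0]
  ]
}}

```text
time: 9.1
tool_pos: [490.2, 66.9, 45.6]
tcp_rot: [0.517, 0.482, -0.516, 0.483]
contact_force: [-0.4, -0.1, -0.8]
opening: 0.314
```

```bash
cat > look.py <<'E'
from meas import *
import sys
nm=sys.argv[1]; t=[int(v) for v in sys.argv[2].split(',')]; sd=[int(v) for v in sys.argv[3].split(',')]
a=T['color'][t[1]:t[1]+130,t[0]:t[0]+170,::-1];b=S['color'][sd[1]:sd[1]+130,sd[0]:sd[0]+170,::-1]
cv2.imwrite(f'pics/{nm}.png',cv2.resize(np.hstack([a,b]),None,fx=2.3,fy=2.3,interpolation=2))
E
python3 look.py c4 170,120 280,90; python3 plan.py 492,146,44 -3.9 4
```

```text
t 9.2 tcp [490.   67.2  45.4] yaw -3.82 down -1.0 open 27.3 F [-0.7 -0.7 -1.5] q [0.09 0.13 2.16 0.   0.85 0.15]
[[np.float64(0.3), np.float64(-0.8), np.float64(-19.7)], np.float64(0.02)]
[[np.float64(0.3), np.float64(-0.8), np.float64(-19.7)], np.float64(0.02)]
[[np.float64(0.3), np.float64(-0.8), np.float64(-19.7)], np.float64(0.02)]
[[np.float64(0.3), np.float64(-0.8), np.float64(-19.7)], np.float64(0.02)]
```

View pics/c4.png

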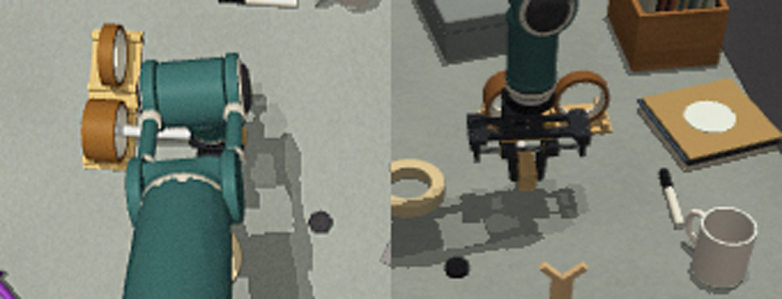

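The collar is entering the bore roughly centred, with no contact force. Continuing.

Call:
{"fn": "carry_out", "kwargs": {
  "commands": [
    [[0, 0, -20], 0],
    [[0, 0, -20], 0],
    [[0, 0, -20], 0],
    [[0, 0, -18], 0],
    [[0, 0, 0], 0]
  ]
}}

```text
time: 9.82
tool_pos: [494.9, 144.6, 44.9]
tcp_rot: [0.517, 0.483, -0.516, 0.483]
contact_force: [0.2, -0.5, -2.8]
opening: 0.314
```

```bash
python3 look.py c5 170,120 280,90; python3 plan.py
```

```text
t 9.93 tcp [494.4 143.7  44.6] yaw -3.88 down -1.0 open 27.2 F [ 0.6  0.4 -0.5] q [ 0.23  0.17  2.11 -0.    0.86  0.3 ]
```

View pics/c5.png

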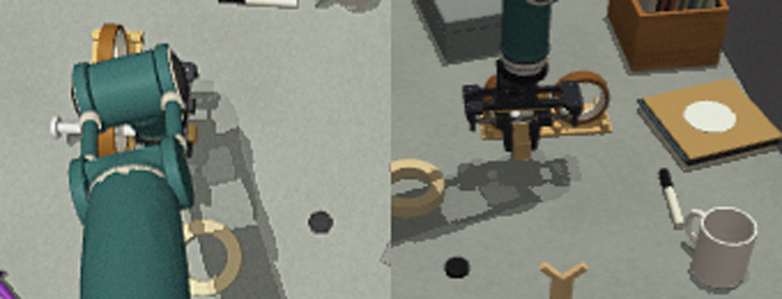

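The rod is through, with the collar visible on the far side. Lifting slowly through contact.

Call:
{"fn": "carry_out", "kwargs": {
  "commands": [
    [[-12, 0, 0], 0],
    [[-9, 0, 0], 0],
    [[-5, 0, 0], 0],
    [[-5, 0, 0], 0],
    [[-5, 0, 0], 0]
  ]
}}

```text
time: 10.55
tool_pos: [494.0, 143.7, 80.6]
tcp_rot: [-0.516, -0.483, 0.517, -0.483]
contact_force: [0.5, -0.4, -2.9]
opening: 0.315
```

Call:
{"fn": "carry_out", "kwargs": {
  "commands": [
    [[-6, 0, 0], 0],
    [[-8, 0, 0], 0],
    [[-8, 0, 0], 0],
    [[-8, 0, 0], 0],
    [[-8, 0, 0], 0]
  ]
}}

```text
time: 11.18
tool_pos: [494.6, 144.0, 119.4]
tcp_rot: [0.517, 0.483, -0.517, 0.483]
contact_force: [-0.7, 0.0, -2.8]
opening: 0.309
```

```bash
python3 look.py c6 170,120 280,90; python3 plan.py; python3 - <<'E'
from meas import *
for n,q in (('T',T),('S',S)):
    for r in arm.pinpoint(q,'wide_roll_center')[:2]+arm.pinpoint(q,'narrow_roll_center')[:2]: print(n,round(r['conf'],2),np.round(r['at'],1))
E
```

```text
t 11.28 tcp [495.5 144.2 120.1] yaw -3.92 down -1.0 open 27.4 F [ 0.4 -0.6 -2.9] q [0.23 0.07 2.06 0.   1.01 0.3 ]
T 0.55 [499.4 258.   99.3]
T 0.25 [496.9 142.1 128.8]
T 0.55 [617.5 244.6  63.7]
S 0.62 [501.2 259.   99.9]
S 0.56 [620.5 251.   54.3]
```

View pics/c6.png

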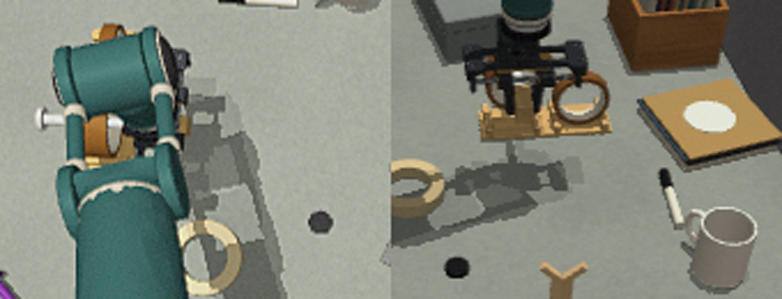

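Call:
{"fn": "carry_out", "kwargs": {
  "commands": [
    [[-15, 0, 0], 0],
    [[-20, 0, 0], 0],
    [[-20, 0, 0], 0],
    [[-20, 0, 0], 0],
    [[-15, 0, 0], 0]
  ]
}}

```text
time: 12.2
tool_pos: [495.1, 144.1, 210.7]
tcp_rot: [0.517, 0.482, -0.516, 0.483]
contact_force: [1.1, -0.3, -2.7]
opening: 0.311
```

Call:
{"fn": "carry_out", "kwargs": {
  "commands": [
    [[-5, 0, 0], 0],
    [[0, 0, 0], 0],
    [[0, 0, 5], 0],
    [[0, 0, 10], 0],
    [[0, 0, 15], 0]
  ]
}}

```text
time: 12.82
tool_pos: [492.1, 113.1, 213.1]
tcp_rot: [-0.516, -0.483, 0.517, -0.483]
contact_force: [0.4, -0.3, -2.5]
opening: 0.312
```

```bash
python3 look.py c7 170,120 280,90; python3 - <<'E'
from rod import *
s=arm.observe(); p=np.array(s['tool_pos']); m=R.from_quat(s['tcp_rot']).as_matrix(); a=np.degrees(np.arctan2(-m[1,2],-m[0,2]))
print(p.round(1),a.round(2))
for n,q in (('T',T),('S',S)):
    for r in arm.pinpoint(q,'wide_roll_center')[:2]+arm.pinpoint(q,'stand_seat')[:4]: print(n,round(r['conf'],2),np.round(r['at'],1))
try: rod(p+[0,0,13],a,150,184)
except Exception as e: print(e)
E
python3 plan.py 463,-369,217 -9 26
```

```text
[492.5 113.4 213.6] 86.0
T 0.84 [497.7 226.  189.9]
T 0.63 [ 466.  -555.9  117.4]
T 0.61 [ 481.4 -263.8  116.6]
S 0.53 [498.9 224.9 194.1]
S 0.93 [ 480.1 -260.7  115.8]
S 0.86 [ 620.1 -416.3  113.8]
S 0.57 [ 463.1 -559.9  114.1]
T 50 yaw 87.7 lat@108 2.8 pitch -2.8 ztop@108 233.0
   tip s [189.7 192.  193.2]
S few 0
t 13.22 tcp [492.6 114.2 213.8] yaw -3.91 down -1.0 open 27.2 F [-0.9  0.8 -2.8] q [ 0.18 -0.04  1.99  0.    1.19  0.25]
[[np.float64(-0.1), np.float64(0.1), np.float64(18.6)], np.float64(0.2)]
[[np.float64(-0.1), np.float64(0.2), np.float64(18.6)], np.float64(0.2)]
[[np.float64(-0.1), np.float64(0.3), np.float64(18.6)], np.float64(0.2)]
[[np.float64(-0.1), np.float64(0.3), np.float64(18.6)], np.float64(0.2)]
[[np.float64(-0.1), np.float64(0.4), np.float64(18.6)], np.float64(0.2)]
[[np.float64(-0.1), np.float64(0.5), np.float64(18.6)], np.float64(0.2)]
[[np.float64(-0.1), np.float64(0.5), np.float64(18.6)], np.float64(0.2)]
[[np.float64(-0.1), np.float64(0.6), np.float64(18.6)], np.float64(0.2)]
[[np.float64(-0.1), np.float64(0.6), np.float64(18.6)], np.float64(0.2)]
[[np
[... 536 characters left out ...]
4(1.2), np.float64(18.6)], np.float64(0.2)]
[[np.float64(-0.1), np.float64(1.2), np.float64(18.6)], np.float64(0.2)]
[[np.float64(-0.1), np.float64(1.3), np.float64(18.6)], np.float64(0.2)]
[[np.float64(-0.1), np.float64(1.3), np.float64(18.6)], np.float64(0.2)]
[[np.float64(-0.1), np.float64(1.4), np.float64(18.6)], np.float64(0.2)]
[[np.float64(-0.1), np.float64(1.5), np.float64(18.6)], np.float64(0.2)]
[[np.float64(-0.1), np.float64(1.5), np.float64(18.6)], np.float64(0.2)]
[[np.float64(-0.1), np.float64(1.6), np.float64(18.5)], np.float64(0.2)]
[[np.float64(-0.1), np.float64(1.7), np.float64(18.5)], np.float64(0.2)]
[[np.float64(-0.1), np.float64(1.7), np.float64(18.5)], np.float64(0.2)]
```

View pics/c7.png

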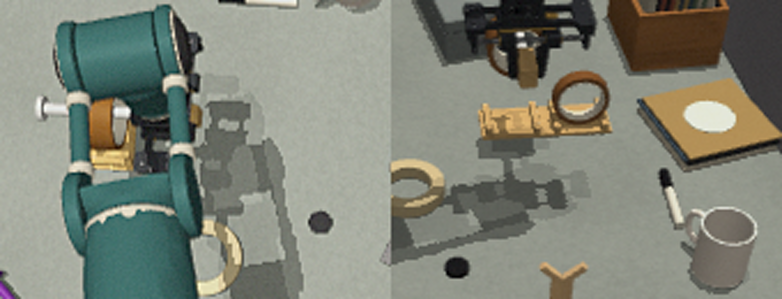

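```bash
python3 - <<'E'
from meas import *
for n,q in (('T',T),('S',S)):
    P,C=cloud(q,(-200,-750,40),(420,-330,500))
    if len(P): print(n,len(P),np.percentile(P,[0.5,2,98,99.5],axis=0).round())
    Q=P[(P[:,1]>-480)]; print('near', len(Q), np.percentile(Q,[1,50,99],axis=0).round())
E
```

```text
T 14932 [[ -80. -735.   50.]
 [ -74. -730.   74.]
 [ 308. -400.  279.]
 [ 316. -399.  281.]]
near 4755 [[ -77. -479.   46.]
 [ 102. -423.  204.]
 [ 313. -399.  279.]]
S 26477 [[ -78. -743.   55.]
 [ -54. -743.   80.]
 [ 308. -414.  278.]
 [ 317. -410.  279.]]
near 3640 [[ -54. -480.   56.]
 [ 135. -444.  251.]
 [ 309. -405.  279.]]
```

Call:
{"fn": "carry_out", "kwargs": {
  "commands": [
    [[-2, 0, 8], 0.25],
    [[-2, 0, 16], 0.25],
    [[-1, 0.5, 24], 0.25],
    [[0, 0.5, 24], 0.25],
    [[0, 0.5, 24], 0.25]
  ]
}}

```text
time: 13.95
tool_pos: [486.2, 16.5, 219.0]
tcp_rot: [0.522, 0.477, -0.522, 0.477]
contact_force: [-0.4, 0.1, -3.4]
opening: 0.311
```

Call:
{"fn": "carry_out", "kwargs": {
  "commands": [
    [[0, 0.5, 24], 0.25],
    [[0, 0.5, 24], 0.25],
    [[0, 1, 24], 0.25],
    [[0, 1, 24], 0.25],
    [[0, 1, 24], 0.25]
  ]
}}

```text
time: 14.58
tool_pos: [478.2, -103.4, 219.1]
tcp_rot: [0.527, 0.471, -0.527, 0.471]
contact_force: [-0.2, 0.5, -3.1]
opening: 0.312
```

Call:
{"fn": "carry_out", "kwargs": {
  "commands": [
    [[0, 1, 24], 0.25],
    [[0, 1, 24], 0.25],
    [[0, 1, 24], 0.25],
    [[0, 1, 24], 0.25],
    [[0, 1, 24], 0.25]
  ]
}}

```text
time: 15.2
tool_pos: [468.5, -223.1, 219.1]
tcp_rot: [-0.533, -0.465, 0.533, -0.466]
contact_force: [-0.4, -0.1, -2.8]
opening: 0.311
```

```bash
python3 look.py c8 300,120 280,150;python3 plan.py 466,-366.2,217 -9 6
```

```text
t 15.3 tcp [ 468.5 -224.2  219.1] yaw -7.84 down -1.0 open 27.4 F [ 0.5  0.7 -3.1] q [-0.49 -0.02  1.96 -0.    1.2  -0.36]
[[np.float64(0.4), np.float64(2.8), np.float64(23.5)], np.float64(0.19)]
[[np.float64(0.4), np.float64(2.9), np.float64(23.5)], np.float64(0.19)]
[[np.float64(0.4), np.float64(3.0), np.float64(23.5)], np.float64(0.19)]
[[np.float64(0.4), np.float64(3.1), np.float64(23.5)], np.float64(0.19)]
[[np.float64(0.4), np.float64(3.1), np.float64(23.5)], np.float64(0.19)]
[[np.float64(0.4), np.float64(3.2), np.float64(23.5)], np.float64(0.19)]
```

View pics/c8.png

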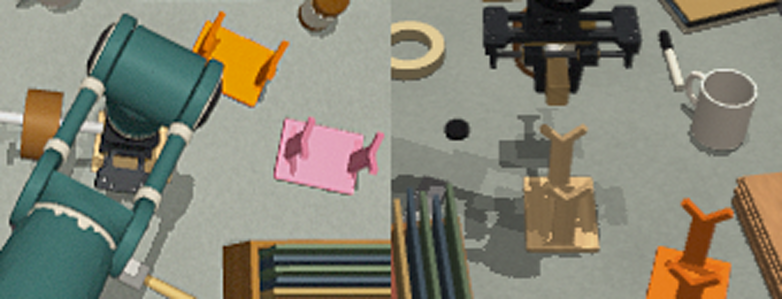

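Call:
{"fn": "carry_out", "kwargs": {
  "commands": [
    [[0, 2.5, 22], 0.2],
    [[0, 2.5, 22], 0.2],
    [[0, 2.5, 22], 0.2],
    [[0, 2.5, 22], 0.2],
    [[0, 2.5, 20], 0.2]
  ]
}}

```text
time: 15.92
tool_pos: [466.2, -331.7, 218.6]
tcp_rot: [0.537, 0.461, -0.537, 0.461]
contact_force: [-0.2, 0.3, -2.9]
opening: 0.315
```

Call:
{"fn": "carry_out", "kwargs": {
  "commands": [
    [[0, 2.5, 15], 0.2],
    [[0, 2, 10], 0],
    [[0, 1, 6], 0],
    [[0, 0, 2], 0],
    [[0, 0, 0], 0]
  ]
}}

```text
time: 16.55
tool_pos: [466.7, -363.2, 218.7]
tcp_rot: [0.537, 0.46, -0.537, 0.46]
contact_force: [0.7, 0.0, -2.9]
opening: 0.311
```

```bash
python3 look.py c9 300,120 280,150;python3 plan.py; python3 - <<'E'
from rod import *
s=arm.observe(); p=np.array(s['tool_pos']); m=R.from_quat(s['tcp_rot']).as_matrix(); a=np.degrees(np.arctan2(-m[1,2],-m[0,2]))
for n,q in (('T',T),('S',S)):
    for r in arm.pinpoint(q,'wide_roll_center')[:2]+arm.pinpoint(q,'stand_seat')[:4]: print(n,round(r['conf'],2),np.round(r['at'],1))
u=np.array([np.cos(np.radians(a)),np.sin(np.radians(a))]); v=np.array([-u[1],u[0]])
for n,q in (('T',T),('S',S)):
    w=world(q).reshape(-1,3); d=w[:,:2]-p[:2]; S_=d@u; l=d@v
    for lo,hi in ((32,80),(138,182),(184,197)):
        mm=(S_>lo)&(S_<hi)&(abs(l)<25)&(abs(w[:,2]-p[2]-13)<22)
        if mm.sum(): print(n,lo,mm.sum(),'lat',np.median(l[mm]).round(1),np.ptp(l[mm]).round(1),'z-pz',(np.percentile(w[mm,2],[50,95])-p[2]).round(1), 's',np.percentile(S_[mm],[5,95]).round(),w[mm].mean(0).round(1))
E
```

```text
t 16.65 tcp [ 466.7 -363.   218.7] yaw -8.84 down -1.0 open 27.8 F [-0.2 -0.2 -3.1] q [-0.7   0.12  1.81  0.    1.21 -0.55]
T 0.75 [ 479.3 -251.1  197.6]
T 0.91 [ 465.5 -557.6  115.4]
T 0.78 [ 483.3 -264.2  114.8]
T 0.57 [ 617.8 -418.9  113.6]
S 0.5 [ 485.6 -253.3  200.1]
S 0.91 [ 468.7 -561.   114.3]
S 0.89 [ 618.9 -417.4  110.9]
S 0.57 [ 476.7 -257.5  115.2]
S 0.44 [ 470.3 -365.4  232.4]
T 32 20 lat 3.8 13.6 z-pz [17.9 22.9] s [33. 79.] [ 473.3 -302.4  236.6]
T 138 74 lat 4.0 32.5 z-pz [16.9 23.2] s [139. 179.] [ 487.7 -205.4  236.2]
T 184 35 lat 6.6 33.8 z-pz [24.9 29.5] s [185. 194.] [ 490.9 -175.   241.4]
S 32 18 lat 1.5 13.9 z-pz [17.1 20.9] s [38. 50.] [ 472.2 -320.5  235.6]
```

View pics/c9.png

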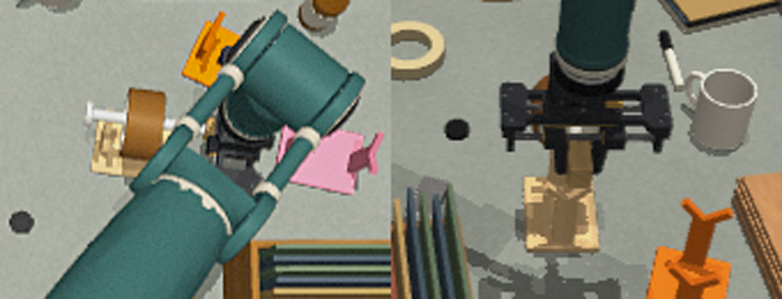

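```bash
python3 - <<'E'
from meas import *
P,C=cloud(T,(100,-460,150),(460,-200,900))
teal=(C[:,1].astype(int)-C[:,0]>25)
Q=P[teal]; print(len(Q))
# perpendicular offset from arm plane
q=arm.observe()['qpos'][0]; nrm=np.array([np.sin(q),-np.cos(q)]); print('crate corner offset',np.dot([317,-399],nrm))
o=Q[:,:2]@nrm; print('arm offset pct',np.percentile(o,[1,50,99,100]).round(), 'z',np.percentile(Q[:,2],[0,1,50,99]).round())
m=o>40; print(Q[m].min(0).round(),Q[m].max(0).round())
E
```

```text
3690
crate corner offset 99.12303836883204
arm offset pct [-80. -10.  30.  40.] z [301. 482. 658. 709.]
[ 371. -368.  326.] [ 371. -368.  326.]
```

Call:
{"fn": "carry_out", "kwargs": {
  "commands": [
    [[5, 0, 2], 0.2],
    [[15, 0, 2], 0],
    [[20, 0, 0], 0],
    [[20, 0, 0], 0],
    [[12, 0, 0], 0]
  ]
}}

```text
time: 17.68
tool_pos: [465.0, -366.5, 143.9]
tcp_rot: [-0.538, -0.46, 0.538, -0.458]
contact_force: [0.4, -0.1, -3.8]
opening: 0.315
```

```bash
python3 look.py c10 300,120 280,150;python3 plan.py
```

```text
t 17.77 tcp [ 464.8 -366.3  144. ] yaw -9.07 down -1.0 open 27.7 F [-0.3  0.1 -3. ] q [-0.71  0.19  1.88  0.    1.08 -0.55]
```

View pics/c10.png

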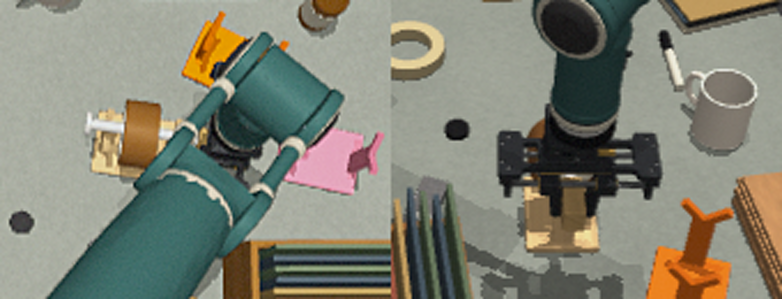

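Call:
{"fn": "carry_out", "kwargs": {
  "commands": [
    [[10, 0, 0], 0],
    [[10, 0, 0], 0],
    [[8, 0, 0], 0],
    [[5, 0, 0], 0],
    [[3, 0, 0], 0]
  ]
}}

```text
time: 18.4
tool_pos: [466.0, -367.4, 110.4]
tcp_rot: [-0.538, -0.459, 0.538, -0.459]
contact_force: [-0.1, -0.3, -3.1]
opening: 0.312
```

Call:
{"fn": "carry_out", "kwargs": {
  "commands": [
    [[2, 0, 0], 0],
    [[2, 0, 0], 0],
    [[0, 0, 0], 0]
  ]
}}

```text
time: 18.77
tool_pos: [466.1, -367.4, 106.7]
tcp_rot: [-0.538, -0.459, 0.538, -0.459]
contact_force: [0.1, 0.5, -2.3]
opening: 0.315
```

```bash
python3 look.py c11 300,120 280,150;python3 plan.py
```

```text
t 18.88 tcp [ 466.2 -367.5  106.9] yaw -9.07 down -1.0 open 27.4 F [-0.7  0.7 -2.7] q [-0.71  0.23  1.91 -0.    1.01 -0.55]
```

View pics/c11.png

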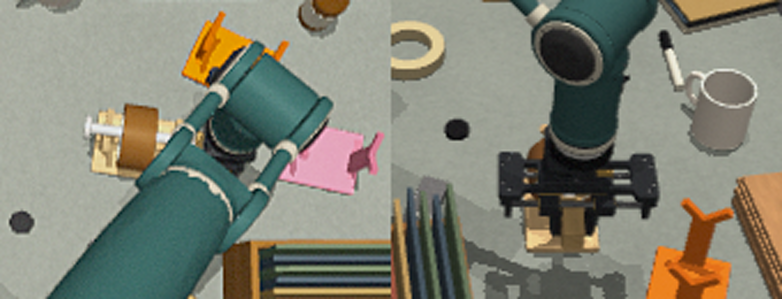

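Call:
{"fn": "carry_out", "kwargs": {
  "commands": [
    [[1.5, 0, 0], 0],
    [[1.5, 0, 0], 0],
    [[0, 0, 0], 0]
  ]
}}

```text
time: 19.25
tool_pos: [465.9, -367.4, 103.5]
tcp_rot: [-0.538, -0.459, 0.538, -0.459]
contact_force: [-0.7, -0.3, -2.1]
opening: 0.313
```

Call:
{"fn": "carry_out", "kwargs": {
  "commands": [
    [[1, 0, 0], 0],
    [[1, 0, 0], 0],
    [[0, 0, 0], 0]
  ]
}}

```text
time: 19.62
tool_pos: [466.2, -367.5, 102.6]
tcp_rot: [0.538, 0.459, -0.538, 0.459]
contact_force: [-2.5, 2.2, 4.4]
opening: 0.316
```

Call:
{"fn": "carry_out", "kwargs": {
  "commands": [
    [[0, 0, 0], 0],
    [[0, 0, 0], 0],
    [[0, 0, 0], 0],
    [[0, 0, 0], 0]
  ],
  "grip": 36
}}

```text
time: 20.12
tool_pos: [466.1, -367.5, 101.6]
tcp_rot: [0.538, 0.459, -0.538, 0.459]
contact_force: [0.7, -0.9, -0.4]
opening: 0.407
```

Call:
{"fn": "carry_out", "kwargs": {
  "commands": [
    [[0, 0, 0], 0],
    [[0, 0, 0], 0],
    [[0, 0, 0], 0],
    [[0, 0, 0], 0],
    [[0, 0, 0], 0]
  ],
  "grip": 80
}}

```text
time: 20.75
tool_pos: [466.1, -367.4, 101.7]
tcp_rot: [-0.538, -0.459, 0.538, -0.459]
contact_force: [0.1, 0.9, 0.3]
opening: 0.908
```

Call:
{"fn": "carry_out", "kwargs": {
  "commands": [
    [[-5, 0, 0], 0],
    [[-15, 0, 0], 0],
    [[-25, 0, 0], 0],
    [[-30, 0, 0], 0],
    [[-40, 0, 0], 0]
  ]
}}

```text
time: 21.38
tool_pos: [465.7, -367.2, 218.1]
tcp_rot: [-0.538, -0.459, 0.538, -0.459]
contact_force: [-0.6, -0.5, -0.1]
opening: 0.911
```

Call:
{"fn": "carry_out", "kwargs": {
  "commands": [
    [[-40, 0, 0], 0],
    [[-40, -40, 0], 0],
    [[-20, -50, 0], 0],
    [[0, -50, 0], 0],
    [[0, 0, 0], 0]
  ]
}}

```text
time: 22.0
tool_pos: [325.7, -345.1, 318.7]
tcp_rot: [-0.538, -0.457, 0.539, -0.459]
contact_force: [0.0, -0.1, 0.4]
opening: 0.906
```

```bash
python3 look.py c12 300,120 280,150;python3 plan.py
```

```text
t 22.1 tcp [ 327.9 -345.6  318. ] yaw -9.12 down -1.0 open 80.0 F [0.  0.3 0.8] q [-0.86 -0.16  1.91  0.    1.4  -0.71]
```

View pics/c12.png

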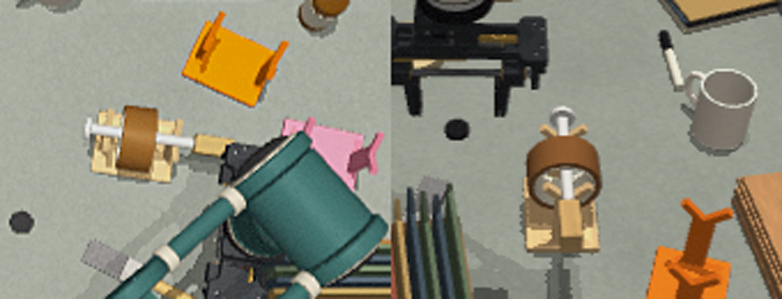

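```bash
python3 - <<'E'
from meas import *
for n,q in (('T',T),('S',S)):
    for t in ('axle_grip','wide_roll_center','narrow_roll_center','stand_seat'):
        for r in arm.pinpoint(q,t)[:3]: print(n,t,round(r['conf'],2),np.round(r['at'],1))
    u=np.array([.157,.988]);v=np.array([-u[1],u[0]]);w=world(q).reshape(-1,3);d=w[:,:2]-[480.5,-262.5];s=d@u;l=d@v
    for lo,hi in ((-132,-85),(-50,-20),(35,80)):
        m=(s>lo)&(s<hi)&(abs(l)<12)&(abs(w[:,2]-118)<17)
        if m.sum(): print(n,lo,m.sum(),'lat %.1f z90 %.1f'%(np.median(l[m]),np.percentile(w[m,2],90)))
E
python3 plan.py
```

```text
T axle_grip 0.82 [ 465.4 -368.7  111. ]
T axle_grip 0.62 [126.9 316.9  18.9]
T wide_roll_center 0.93 [ 479.7 -256.    80. ]
T wide_roll_center 0.71 [618.3 243.2  57.4]
T narrow_roll_center 0.82 [616.7 243.   56.8]
T narrow_roll_center 0.7 [ 467.  -367.9  116.3]
T stand_seat 0.96 [ 617.8 -416.4  116.4]
T stand_seat 0.77 [ 481.5 -264.7  114.2]
T -132 69 lat -0.5 z90 134.2
T -50 47 lat 2.1 z90 123.8
T 35 65 lat 2.3 z90 123.7
S axle_grip 0.69 [126.8 315.   16.8]
S axle_grip 0.59 [ 465.3 -368.3  114.8]
S axle_grip 0.59 [622.8 251.6  54.4]
S wide_roll_center 0.73 [ 480.3 -257.5   85.5]
S narrow_roll_center 0.74 [619.9 251.7  56. ]
S stand_seat 0.97 [ 464.8 -560.4  113.4]
S stand_seat 0.68 [ 476.9 -257.8  116.6]
S stand_seat 0.67 [ 620.9 -416.8  114.2]
S -132 106 lat 0.4 z90 133.3
S -50 53 lat -0.1 z90 129.2
S 35 73 lat 0.9 z90 128.5
t 22.6 tcp [ 328.1 -345.4  316.4] yaw -9.04 down -1.0 open 79.9 F [ 0.7 -0.8  0.1] q [-0.86 -0.16  1.91 -0.    1.4  -0.71]
```

```bash
python3 -c "
from h import *
print(arm.hand_in()); print(arm.observe()['time'])"
```

```text
the job is handed in; nothing more can be done
None
the job is handed in; nothing more can be done
```

I gripped the axle by its wooden handle, passed it through the wide roll and lifted the roll out on it. I laid the axle in the forks of the plain wooden stand, let go, backed off and handed in at about 22.6 s. The hand-in gives no verdict.

**Last checks (both cameras):**
- **Axle:** it lies level in both forks, within 2–3 mm of their line. The handle centre is about (465, -368, 111–115) mm, some 107 mm from the seat and within tolerance.
- **Wide roll:** it hangs at about (480, -257, 80–85) mm. That is about 6 mm off the middle and 30–35 mm below the seat.
- **Narrow roll:** it reads about (617–620, 243–252, 56) mm, its starting position within the measuring error.
- **Gripper:** it is open and clear, with no force beyond noise.

No check failed. The two cameras disagreed by up to about 9 mm in single coordinates (the narrow roll's y), and by about 5 mm on the heights of the axle and the wide roll. I never saw a contact between the gripper and the wide roll in the pictures or the wrist force. The finger force itself is not reported, so I could not measure it directly.

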